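# Press a flanged bronze bushing home in a carrier bearing block

### The job

The bearing block clamped in the vise needs its new bronze bushing: start the bushing squarely in the bore with its flange up and let go of it while the flange still stands well proud, then press it steadily home with the red-handled driver until the flange bottoms flush on the block, and confirm the seat with a firm push of 20 to 25 N; never push harder than 30 N. Then stand the driver back upright in its wooden stand, and leave the worn black bushing and the other things lying about undisturbed.

Things in the scene. Friction and masses are not known exactly. Their poses are not given: they have to be found in the camera images.
- bushing: new bronze flanged bushing, orange-brown, standing flange up in the parts tray, 36 mm tall: sleeve 28 mm long, 30 mm in diameter (lowest 4 mm tapering to 28.4 mm at the tail), on top a flange 42 mm in diameter, 8 mm thick; 21 mm hole right through. Origin: centre of the tail end; z up its axis to the flange. 0.12 to 0.2 kg. Fully home, its origin is 28 mm below the height of jaw_mid
- jaw_mid (a point): point fixed to the vise, midway between its jaws, at the height of the block's flat top face (70 mm above the table); axes as the vise's. The block, aluminium, 90 (x) x 70 (y) x 45 mm, was clamped by hand: its bore's mouth lies in the top face on the y axis of this point, anywhere within 14 mm to either side; not measured, find it by eye or by touch
- bore_floor (a point): point fixed to the vise, 45 mm below jaw_mid, where the bore (vertical, 31 mm in diameter, right through) ends. From 10 to 22 mm below the mouth six steel crests of a tolerance ring stand in to 29.3 mm and yield: the bushing slides in freely for 10 to 12 mm and stands there by itself; from there the ring resists with 6 to 16 N, then the flange stops hard on the top face
- vise: blue machine vise, 200 x 100 mm base, bolted down, steel jaws across x that end 11 mm below the block's top face; origin in the middle of its underside, midway between the jaws; x along the screw, whose handle is on the -x side
- tray: grey shallow parts tray, 260 (x) x 110 (y) x 12 mm, floor 3 mm thick, fixed; origin at the centre of its underside. Bushing, worn bushing and shaft collar stand in it in a row along x, about 75 mm apart, in any order
- driver: bushing driver standing in its stand, 0.2 to 0.33 kg. Origin: centre of the lower end; z up. Steel pilot 19 mm in diameter from 0 to 12 mm (end tapers to 17 mm), enters the bushing's hole; steel head 40 mm in diameter from 12 to 22 mm, its flat underside presses on the flange; red handle 28 mm in diameter from 22 to 105 mm. Bushing home: origin 4 mm below the bore mouth
- stand: wooden block 90 x 90 x 30 mm, fixed, with a socket 25 mm in diameter and 18 mm deep in the middle of its top: the driver's pilot goes in, its head rests on the top face. Origin: centre of the underside; with the driver home, the driver's origin is 18 mm above it
- worn_bushing: worn black bushing of the same shape and size as the new one, standing in the tray; not to be used
- shaft_collar: steel shaft collar, ring 42 mm in diameter and 13 mm tall, in the tray; leave it alone
- grease_tin: green tin with black lid, 64 mm in diameter, 55 mm tall, beyond the vise; origin under its centre; leave it alone
- wrench: steel wrench, 180 mm long, lying beyond the vise; leave it alone
- screwdriver: yellow-handled screwdriver, 200 mm long, lying on the left, beside the tray; leave it alone
- mallet: rubber mallet with a wooden handle, 260 mm long, lying on the right, beside the stand; not needed, leave it alone
Mind the look-alikes: they are no part of the job. Of the things that look like the driver, the largest one is meant. There is more than one size of the bushing; the job needs the smaller.

How it is judged (in metres and radians):
On the way, in this order (a step that is already met when the one before it is completed fails the run):
1. the bushing stands started in the bore, square, released by the fingers, its flange still 8 to 23 mm above the block (z of bushing in the frame of jaw_mid between -0.02 and -0.005 m and horizontal distance between bushing and jaw_mid below 0.018 m and angle between bushing's own z axis and vertical below 0.15 rad and contact force between each of the fingers, driver and bushing below 0.3 N), for 0.2 s.
2. the driver presses on the bushing with at least 18 N while the flange is down on the block (within 1.5 mm) (z of bushing in the frame of jaw_mid below -0.0265 m and contact force between driver and bushing above 18 N), for 0.1 s.
At the end, for the whole second after the job is handed in: The bushing is in the bore, flange flush on the block (within 1.5 mm of fully down, square within 0.04 rad, within 18 mm of the middle of the jaws); the driver stands upright in its stand (within 8 mm of the socket centre and 6 mm in height, tilt under 0.08 rad); both at rest (z of bushing in the frame of jaw_mid below -0.0265 m and horizontal distance between bushing and jaw_mid below 0.018 m and angle between the z axis of bushing and the z axis of jaw_mid, either way round below 0.04 rad and horizontal distance between driver and stand below 0.008 m and z of driver in the frame of stand between 0.012 and 0.022 m and angle between driver's own z axis and vertical below 0.08 rad and linear speed of each of driver, bushing below 0.02 m/s); the robot touches nothing.
It fails at once if the driver presses on the bushing with more than 30 N (contact force between driver and bushing above 30 N).
It fails at once if the worn bushing or the shaft collar is moved more than 15 mm (distance of any of worn_bushing, shaft_collar from where it was at the start of the episode above 0.015 m).
It fails at once if the tin, wrench, screwdriver or mallet is moved more than 15 mm (distance of any of grease_tin, wrench, screwdriver, mallet from where it was at the start of the episode above 0.015 m).
It also fails if it takes over 72 s, if anything falls off the work surface, if the arm or the gripper's body presses on something with over 40 N, if the wrist force passes 120 N, or if a joint passes its speed limit or range.

### The arm

A 6-joint arm with a two-finger parallel gripper is mounted at the origin on the work surface. World frame = base frame: x ahead of the robot, y to its left, z up, the work surface at z = 0. Lengths are in m, angles in degrees, forces in N, time in s.
With the tool pointing down it reaches from about 0.4 to 0.825 m from the base axis. Payload 7 kg.
Tool frame: the origin (TCP) lies on the centre line of the jaws, within the pads' length; the fingertips stand 19 mm ahead of it and the grasp point (between the pads) is the TCP (r.tip_extent is the distance from the TCP to the fingertips, in m); z points along the fingers, y is the line along which they close (so a half turn about z gives the same grasp; the last joint's range is limited). The gripper opens to 88 mm and grips with 3 to 60 N. Pads are 19 mm wide; open, the fingers measure 130 mm over their backs; the gripper's body (78 mm by 193 mm) begins 47 mm behind the grasp point.
Start: joints at [84.001, 20.546, 0.682, 0, -70.136, -16.507], TCP at [0.258, 0.624, 0.208] pointing down, gripper open.
Joint ranges: [-176.03, 176.03], [-82.01, 121.73], [-58.28, 71.71], [-173.87, 95.51], [-174.79, -0.11], [-173.66, 173.66]. Speed limits (degrees/s): [136.94, 136.94, 172.46, 180, 180, 180].

### API

Orientations are given as [roll, pitch, yaw] about the fixed x, y, z axes, in that order (R = Rz(yaw) Ry(pitch) Rx(roll)).
In Python, from plant import r gives the robot as it stands. The module is installed in compiled form; this text tells all that it offers.
- The arm moves only by the tool jog_arm, never from a script. Its argument "deltas" is a list that holds one entry, the list of rows, each a list of 5 numbers: the opening, from -1 (shut) to 1 (fully open), then the shift along the world's x, y, z in cm, then the turn about the world's z in rad. In form: [[[claw, dx, dy, dz, turn], ...]]. A call has 1 to 8 rows; each row shifts and turns the commanded pose from where the row before left it; what a row does not reach is not made up. A row lasts 1/8 s, in which the tool goes at most 62.5 mm and 10.7 degrees, less where a joint would pass 70% of its speed; a pose out of reach is approached as far as the arm can. A call with a gripper value outside its range is refused whole. The fingers move at their own pace and stop on an object; "force" is the grip in N (left out, the last holds). Time passes only in rows, so rows that do not move let the fingers close. It gives the time, the measured TCP pose, the force, the opening and the grip force at its end, in the units of the state.
- r.get_state(): the state, without advancing time (a new reading comes with each control period).
- r.capture(name): name is "side" or "top"; returns the picture (400x640x3 uint8, blue, green, red); there is no depth.
- r.camera_info(name): a dict with "fx", "fy", "cx", "cy" (pixels), "k1" (the pictures are not rectified: a ray, as slopes to the right and down, at radius r is drawn at 1 + k1 r^2 times it, then the intrinsics apply), "view" (4x4, takes a point from world to camera coordinates). Camera axes: x right, y up, looking along -z (the intrinsics and any distortion apply to the point x, -y, -z); pixel columns grow to the right and rows downward; lengths in m; the calibration is good to about 2 mm. A picture is of the moment at which its call begins. camera_info takes no time and is no camera call.
- r.close_job(): hands the job in; it is judged then, once.
The state is a dict: "time_s": time; "joints": joint angles; "qd": joint speeds; "joint_torque": joint torques, N m; "tcp_pos": TCP position; "eef_rot": TCP orientation; "contact_force": force on the tool from outside, world axes, zero at the start; "moment": the same for the moment, N m; "gripper_width": finger opening in m; "gripper_force": force on a finger pad.
Only numpy, scipy, OpenCV 4.12 (cv2) and the standard library are available. Lean on these libraries where they do the work, as an engineer would, in place of code of your own. Each camera call takes 0.05 s, during which the arm holds its last target. There are 200 camera calls.

## Working session

There is one attempt and no reset: what is moved stays moved. The work goes in short steps, Python scripts to look and compute and a tool call to move; the robot and the scene stay as the last step left them, time stands still between calls to the robot, and variables do not carry over. Pictures are saved under pics/ and viewed, at most 10 in all, crops included, and the job is handed in when it is done.

Besides the shell and the picture viewer there is one more tool, called after "Call:" by a JSON object that holds its "api" and its "payload", one argument or row to a line. jog_arm: Moves the arm, as the interface text tells. Its arguments: {"type":"object","properties":{"deltas":{"type":"array"},"force":{"type":"number"}},"required":["deltas"]}

```bash
mkdir -p pics
cat > h.py <<'E'
import numpy as np, cv2
from plant import r
def cam(n):
    c=r.camera_info(n); V=np.array(c["view"]).reshape(4,4); return c,V
def proj(n,P):
    c,V=cam(n); p=V[:3,:3]@np.array(P,float)+V[:3,3]; a=np.array([p[0],-p[1]])/-p[2]
    a=a*(1+c["k1"]*(a@a)); return np.array([c["fx"]*a[0]+c["cx"],c["fy"]*a[1]+c["cy"]])
def ray(n,uv):
    c,V=cam(n); K=np.array([[c["fx"],0,c["cx"]],[0,c["fy"],c["cy"]],[0,0,1.]])
    a=cv2.undistortPoints(np.array([[uv]],float),K,np.array([c["k1"],0,0,0.]))[0,0]
    d=V[:3,:3].T@np.array([a[0],-a[1],-1.]); return -V[:3,:3].T@V[:3,3],d/np.linalg.norm(d)
def onz(n,uv,z):
    o,d=ray(n,uv); return o+d*(z-o[2])/d[2]
def tri(n1,uv1,n2,uv2):
    o,d=ray(n1,uv1);p,e=ray(n2,uv2)
    s=np.linalg.lstsq(np.c_[d,-e],p-o,rcond=None)[0]; A=o+s[0]*d;B=p+s[1]*e
    return (A+B)/2,np.linalg.norm(A-B)
E
python3 - <<'E'
from h import *
for n in("side","top"):
    cv2.imwrite(f"pics/{n}0.png",r.capture(n)); c,V=cam(n); print(n,c["fx"],c["k1"],"cam at",-V[:3,:3].T@V[:3,3],"look",-V[2,:3])
s=r.get_state();print(s)
E
```

```text
side 446.9270410477291 0.02906453951569759 cam at [0.42988178 0.74777696 0.8406844 ] look [ 0.10150862 -0.69416242 -0.7126251 ]
top 480.1078293031655 0.029537079917162264 cam at [ 0.36035242 -0.00925171  1.43098504] look [ 0.14082031  0.0083022  -0.99000036]
{'time_s': 0.1, 'joints': array([ 8.40027923e+01,  2.05877097e+01,  6.38445858e-01, -1.88498878e-02,
       -7.01382349e+01, -1.65077479e+01]), 'qd': array([-0.06477677, -0.07240799,  0.16879825,  0.00877892, -0.04731424,
        0.04684151]), 'joint_torque': array([-1.08197884e-03, -5.84162021e+01,  2.93748844e+01,  7.01538876e+00,
        1.01829472e-02, -4.49326046e-05]), 'tcp_pos': array([0.25819554, 0.62313563, 0.20700426]), 'eef_rot': array([ 1.79911072e+02, -7.87414773e-03, -2.25113673e+01]), 'contact_force': array([0.13759413, 0.5093484 , 0.25621462]), 'moment': array([ 0.0075136 , -0.00789661, -0.0139434 ]), 'gripper_force': 0.0, 'gripper_width': 0.0874533657027341}
```

View pics/side0.png

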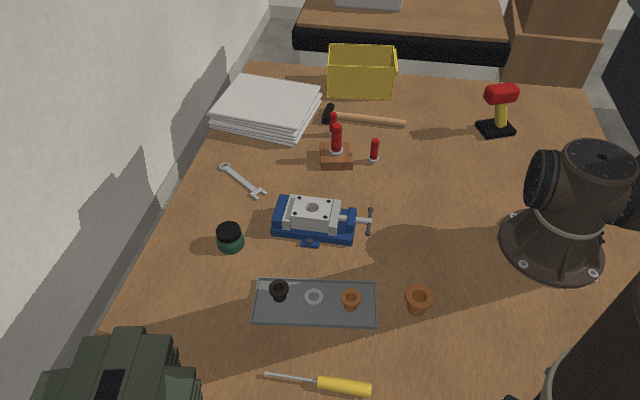

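View pics/top0.png

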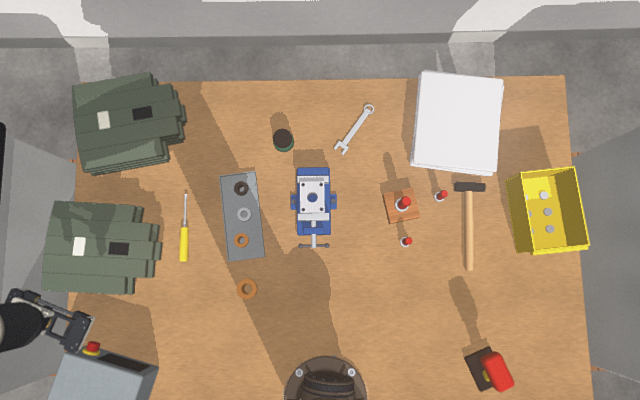

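Side view: the driver look-alikes are at (336,137) in the wooden stand, (334,121) and (374,150). The one in the stand is the largest. The orange bushings are at (351,298) in the tray and (419,298) outside it. The one in the tray is smaller. In the top view the bore is near (312,198), the bushing (242,240), the driver (403,203). I'll confirm with one enlarged crop and measure.

```bash
cat > m.py <<'E'
from h import *
def blobs(img,lo,hi,mn=25):
    m=cv2.inRange(cv2.cvtColor(img,cv2.COLOR_BGR2HSV),lo,hi)
    n,l,s,c=cv2.connectedComponentsWithStats(m); return m,[(s[i].tolist(),c[i].round(1).tolist()) for i in range(1,n) if s[i][4]>mn]
E
python3 - <<'E'
from m import *
S=cv2.imread("pics/side0.png");T=cv2.imread("pics/top0.png")
def crop(I,x,y,w,h):return cv2.resize(I[y:y+h,x:x+w],(390,290),interpolation=cv2.INTER_CUBIC)
a=np.hstack([crop(T,200,170,130,97),crop(T,360,170,97,72)]);b=np.hstack([crop(S,325,255,130,97),crop(S,265,100,130,97)])
b2=np.hstack([crop(S,325,255,130,97),crop(S,265,180,97,72)])
cv2.imwrite("pics/crop1.png",np.vstack([a,np.hstack([crop(S,315,250,130,97),crop(S,300,95,97,72)])]))
for n,I in(("side",S),("top",T)):
    print(n,"orange",blobs(I,(5,140,60),(14,255,255))[1]); print(n,"red",[b for b in blobs(I,(0,170,60),(4,255,255))[1]]);print(n,"redhi",blobs(I,(174,150,60),(180,255,255))[1])
E
```

```text
side orange [([405, 284, 29, 32, 598], [418.6, 298.4]), ([341, 289, 20, 23, 301], [350.4, 298.9])]
side red [([484, 82, 35, 23, 528], [502.0, 92.4]), ([330, 112, 12, 40, 255], [335.3, 131.5]), ([371, 138, 8, 19, 100], [374.4, 147.2])]
side redhi []
top orange [([387, 199, 33, 24, 205], [400.0, 212.5]), ([234, 234, 14, 13, 101], [240.7, 239.8]), ([237, 279, 20, 20, 224], [246.2, 288.3]), ([481, 352, 19, 40, 107], [488.2, 363.7])]
top red [([402, 197, 9, 9, 58], [406.0, 200.7]), ([406, 238, 6, 6, 33], [408.4, 240.6]), ([87, 342, 12, 9, 84], [92.3, 346.3]), ([484, 354, 30, 38, 675], [498.4, 372.4])]
top redhi []
```

View pics/crop1.png

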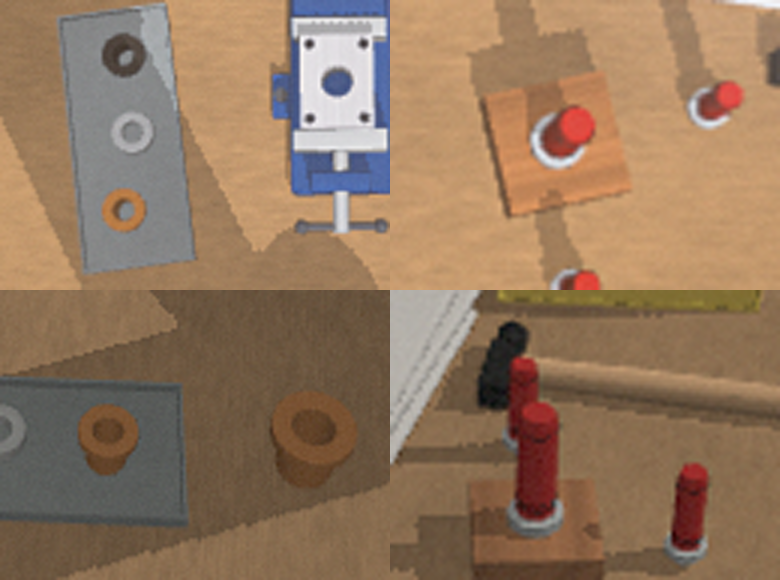

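The crop confirms the tray bushing as the smaller of the two and the stand driver as the largest of three. Next I'll get precise positions.

```bash
cat >> m.py <<'E'
def ell(I,roi,f,k=8):
    "largest blob of mask f(hsv,gray) in upscaled roi -> hull ellipse centre, axes, angle in image px"
    x,y,w,h=roi; c=cv2.resize(I[y:y+h,x:x+w],None,fx=k,fy=k,interpolation=cv2.INTER_CUBIC)
    m=f(cv2.cvtColor(c,cv2.COLOR_BGR2HSV),cv2.cvtColor(c,cv2.COLOR_BGR2GRAY)).astype(np.uint8)
    q=max(cv2.findContours(m,cv2.RETR_EXTERNAL,cv2.CHAIN_APPROX_NONE)[0],key=cv2.contourArea)
    q=cv2.convexHull(q); e=cv2.fitEllipse(q); P=(q[:,0]+.5)/k-.5+[x,y]
    return (np.array(e[0])+.5)/k-.5+[x,y],np.array(e[1])/k,e[2],P
E
python3 - <<'E'
from m import *
np.set_printoptions(precision=4,suppress=True)
S=cv2.imread("pics/side0.png");T=cv2.imread("pics/top0.png")
dark=lambda t:(lambda h,g:(g<t))
org=lambda h,g:cv2.inRange(h,(4,110,60),(16,255,255))>0
def show(l,a,b):
    p,e=tri("top",a,"side",b);print(l,a,b,"P",p,"gap",e);return p
for t in(110,130,150):
    b1=ell(T,(303,188,20,20),dark(t));b2=ell(S,(303,200,20,15),dark(t));print(b1[1:3],b2[1:3]);show("bore",b1[0],b2[0])
b1=ell(T,(230,228,24,24),org);print(b1[1:3]);s=ell(S,(336,284,30,32),org);print(s[3].min(0),s[3].max(0))
for z in(.031,.039):print("bush top@z",onz("top",b1[0],z))
# side: upper flange edge centre: use hole ellipse
show("flange",b1[0],(350.7,297.5))
hs=lambda t:(lambda h,g:g<t)
red=lambda h,g:((h[...,0]<5)|(h[...,0]>174))&(h[...,1]>150)
a=ell(T,(395,192,22,20),red);b=ell(S,(326,120,20,36),red);print(a[1:3],a[3].min(0),a[3].max(0),b[3].min(0),b[3].max(0))
show("handle top",(406.5,200.8),(337.0,125.5)); show("head",(402.3,204.7),(336.6,150.3))
c=show("bigbush",(246.5,288.5),(418.8,295.5))
show("drv2",(408.4,239),(374.6,140.5));show("drv3",(442,194),(334,113.5))
# sizes
for n,uv in(("top",(312,197)),("side",(312,208))):print(n,"px/m",proj(n,onz(n,uv,.07)+[0,.1,0])-uv)
E
```

```text
(array([8.4589, 9.5141]), 77.8718032836914) (array([ 8.822 , 11.9172]), 82.4614486694336)
bore [311.9514 197.0954] [311.9845 207.1445] P [0.5671 0.0295 0.0684] gap 0.0006944153265455185
(array([9.0512, 9.9806]), 78.88953399658203) (array([ 9.4434, 12.8044]), 85.64039611816406)
bore [311.9499 197.0283] [311.8816 207.082 ] P [0.5673 0.0295 0.0685] gap 0.0006172022624253207
(array([ 9.5796, 10.3946]), 75.61323547363281) (array([10.0665, 13.8437]), 87.91105651855469)
bore [311.9547 196.9498] [311.7394 206.9886] P [0.5675 0.0294 0.0688] gap 0.00046540460291941117
(array([14.1433, 14.3711]), 62.323814392089844)
[340.6875 287.9375] [360.4375 311.3125]
bush top@z [0.4501 0.2391 0.031 ]
bush top@z [0.4495 0.2377 0.039 ]
flange [240.7998 239.7939] (350.7, 297.5) P [0.4488 0.2386 0.0342] gap 0.0021063417080906767
(array([ 9.9628, 13.7263]), 49.72617721557617) [398.0625 196.1875] [410.3125 208.0625] [329.0625 119.5625] [341.1875 151.3125]
handle top (406.5, 200.8) (337.0, 125.5) P [ 0.5452 -0.2321  0.1199] gap 0.0010217467888063209
head (402.3, 204.7) (336.6, 150.3) P [ 0.5451 -0.2342  0.0327] gap 0.0031890374399010874
bigbush (246.5, 288.5) (418.8, 295.5) P [0.3103 0.2185 0.0464] gap 0.0008984102242491983
drv2 (408.4, 239) (374.6, 140.5) P [ 0.4417 -0.2407  0.0764] gap 0.003379486670782675
drv3 (442, 194) (334, 113.5) P [ 0.5682 -0.3392  0.0827] gap 0.001672111232975832
top px/m [-34.8498   0.4694]
side px/m [-7.9977 32.4308]
```

Everything checks against the text: bore (0.567, 0.030, 0.068), bushing flange (0.449, 0.238, about 0.036), driver handle top (0.545, -0.233, 0.120). I'll raise first to clear the boxes, then go over the bushing with the jaws closing along x.

Call:
{"api": "jog_arm", "payload": {
  "deltas": [
    [[1,0,0,5,0],[1,0,0,5,-0.1],[1,1.5,-3,3,-0.15],[1,2.2,-4.5,0,-0.15],[1,2.2,-4.5,0,-0.15],[1,2.2,-4.5,0,-0.15],[1,2.2,-4.5,0,-0.15],[1,2.2,-4.5,0,-0.15]]
  ],
  "force": 20
}}

```text
time_s: 1.1
tcp_pos: [0.3837, 0.3669, 0.3376]
eef_rot: [180.0, -0.0, -80.1]
contact_force: [0.9, 0.1, -0.0]
gripper_width: 0.0879
gripper_force: 0.0
```

Call:
{"api": "jog_arm", "payload": {
  "deltas": [
    [[1,2.2,-4.5,0,-0.15],[1,2.2,-4.5,-2,-0.028],[0.45,2.2,-4,-5,0],[0.45,0,0,-5,0],[0.45,0,0,-5,0],[0.45,0,0,-3,0],[0.45,0,0,0,0],[0.45,0,0,0,0]]
  ]
}}

```text
time_s: 2.1
tcp_pos: [0.4484, 0.2422, 0.143]
eef_rot: [-179.9, 0.0, -90.0]
contact_force: [0.2, 0.2, 0.1]
gripper_width: 0.0632
gripper_force: 0.0
```

Call:
{"api": "jog_arm", "payload": {
  "deltas": [
    [[0.45,0.1,-0.4,-4,0],[0.45,0,0,-3,0],[0.45,0,0,-1.5,0],[0.45,0,0,0,0]]
  ]
}}

```text
time_s: 2.6
tcp_pos: [0.449, 0.2379, 0.0571]
eef_rot: [-180.0, -0.0, -90.0]
contact_force: [-0.6, -0.4, 1.1]
gripper_width: 0.0631
gripper_force: 0.0
```

Run:
```python
from m import *
S=r.capture("side");cv2.imwrite("pics/side1.png",S);cv2.imwrite("pics/c2.png",cv2.resize(S[240:340,280:440],(800,500),interpolation=cv2.INTER_CUBIC));print(r.get_state()["tcp_pos"])
```

```text
[0.44932837 0.2382783  0.05772264]
```

View pics/c2.png

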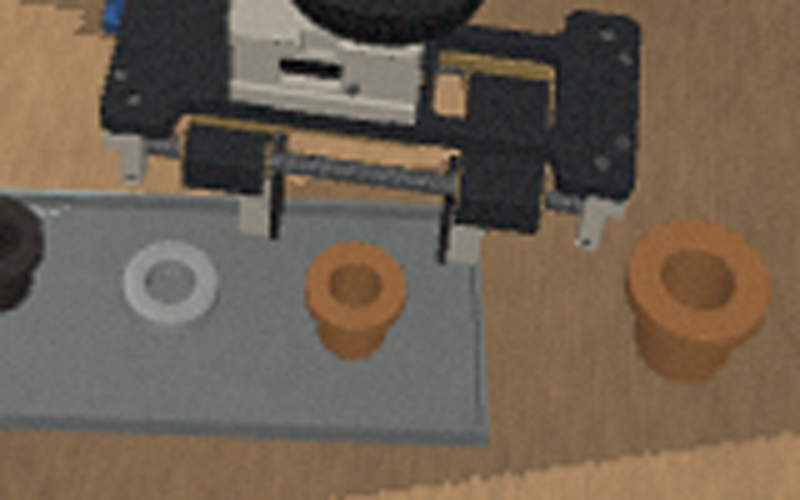

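Run:
```python
from m import *
np.set_printoptions(precision=2,suppress=True)
t=r.get_state()["tcp_pos"];print("ext",r.tip_extent)
for d in(-.0315,.0315):
  for y in(-.0095,.0095):
    for z in (0,.0387-.0577): print(d,y,z,(proj("side",t+[d,y,z])-[280,240])*5)
print("flange",(proj("side",[.4488,.238,.039])-[280,240])*5)
S=cv2.imread("pics/side0.png")
org=lambda h,g:cv2.inRange(h,(4,110,60),(16,255,255))>0
s=ell(S,(336,284,30,32),org); P=s[3]; print("sil",(P.min(0)-[280,240])*5,(P.max(0)-[280,240])*5)
```

```text
ext 0.019
-0.0315 -0.0095 0 [431.82 245.97]
-0.0315 -0.0095 -0.019000000000000003 [428.34 271.48]
-0.0315 0.0095 0 [427.51 285.75]
-0.0315 0.0095 -0.019000000000000003 [424.04 311.05]
0.0315 -0.0095 0 [279.58 224.48]
0.0315 -0.0095 -0.019000000000000003 [278.31 250.12]
0.0315 0.0095 0 [273.07 263.65]
0.0315 0.0095 -0.019000000000000003 [271.87 289.1 ]
flange [351.76 279.48]
sil [303.44 239.69] [402.19 356.56]
```

The fingertips appear about 10 px higher in the side view than the TCP reading predicts. I'll check both views before descending.

Run:
```python
from m import *
np.set_printoptions(precision=4,suppress=True)
S=r.capture("side");s=r.get_state();T=r.capture("top");print(s["tcp_pos"],s["joints"],s["qd"])
cv2.imwrite("pics/side2.png",S);cv2.imwrite("pics/top2.png",T)
a=cv2.resize(S[235:335,300:420],(480,400),interpolation=cv2.INTER_CUBIC)
b=cv2.resize(T[185:285,200:280],(320,400),interpolation=cv2.INTER_CUBIC)
t=s["tcp_pos"]
for n,I,o in(("side",a,(300,235)),("top",b,(200,185))):
  for d in(-.0315,.0315):
   for y in(-.0095,.0095):
    for z,c in((-.019,(0,0,255)),(.047,(0,255,0))):
      p=(proj(n,t+[d,y,z])-o)*4+1.5;cv2.circle(I,tuple(int(v) for v in p),3,c,1)
cv2.imwrite("pics/c3.png",np.hstack([a,b]))
```

```text
[0.4495 0.2385 0.0581] [ 50.1082  13.7669 -31.3336   0.0308 -44.7858 -50.1021] [-0.0993 -0.4135 -0.0058  0.0254  0.2631  0.0113]
```

View pics/c3.png

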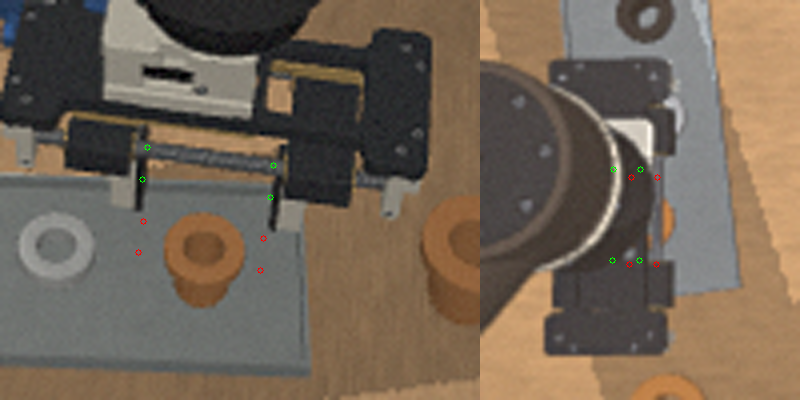

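Call:
{"api": "jog_arm", "payload": {
  "deltas": [
    [[0.45,0,0,-1,0],[0.45,0,0,-0.9,0],[0.45,0,0,0,0],[-0.4,0,0,0,0],[-0.4,0,0,0,0],[-0.4,0,0,0,0],[-0.4,0,0,0,0]]
  ],
  "force": 15
}}

```text
time_s: 3.62
tcp_pos: [0.4488, 0.2377, 0.0378]
eef_rot: [-180.0, 0.0, -90.0]
contact_force: [-0.1, 0.3, 0.3]
gripper_width: 0.03
gripper_force: 0.0
```

Run:
```python
from m import *
S=r.capture("side");s=r.get_state();T=r.capture("top");t=s["tcp_pos"]
cv2.imwrite("pics/side3.png",S);cv2.imwrite("pics/top3.png",T)
w=s["gripper_width"]/2;print(s)
a=cv2.resize(S[235:335,300:420],(480,400),interpolation=cv2.INTER_CUBIC)
b=cv2.resize(T[185:285,200:280],(320,400),interpolation=cv2.INTER_CUBIC)
for n,I,o in(("side",a,(300,235)),("top",b,(200,185))):
  for d in(-w,w):
   for y in(-.0095,.0095):
    for z,c in((-.019,(0,0,255)),(.047,(0,255,0))):
      p=(proj(n,t+[d,y,z])-o)*4+1.5;cv2.circle(I,tuple(int(v) for v in p),3,c,1)
cv2.imwrite("pics/c4.png",np.hstack([a,b]))
```

```text
{'time_s': 3.675, 'joints': array([ 5.01029041e+01,  1.53848994e+01, -3.25703984e+01,  5.69019213e-04,
       -4.20307873e+01, -5.01025878e+01]), 'qd': array([-0.02516837,  0.0195884 , -0.09379134, -0.03740667, -0.00684886,
        0.101758  ]), 'joint_torque': array([ 3.74942447e-04, -4.26911545e+01,  2.08459747e+01,  4.98219967e+00,
       -3.67579947e-02, -1.80139064e-04]), 'tcp_pos': array([0.44872975, 0.23769758, 0.03782236]), 'eef_rot': array([-1.79990782e+02,  1.04309627e-02, -8.99992603e+01]), 'contact_force': array([-0.74446023,  0.55269465,  0.48696366]), 'moment': array([ 0.02224561, -0.04321799,  0.01529628]), 'gripper_force': 0.0, 'gripper_width': 0.028369941150896673}
```

View pics/c4.png

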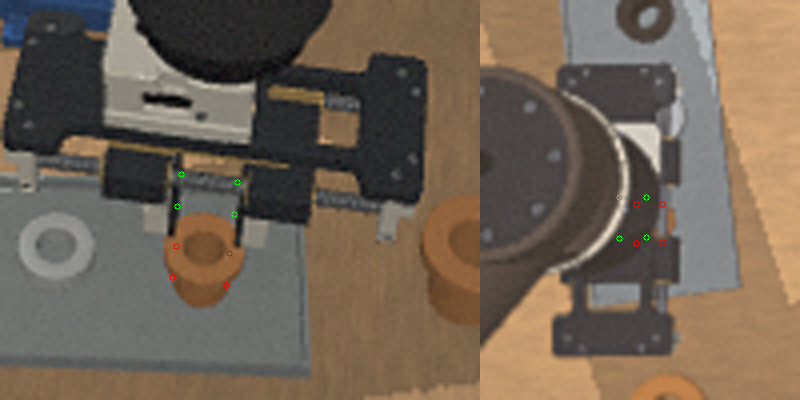

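The flange hides the fingertips and the jaws closed to 28 mm on nothing, so the fingers are really about 26 mm toward -y of the bushing. Relative to the cameras, the reading is offset along the tool's x. I'll work with relative moves at constant yaw: open, shift +y, grip again.

Call:
{"api": "jog_arm", "payload": {
  "deltas": [
    [[0.45,0,0,0,0],[0.45,0,0,0,0],[0.45,0,1.3,0,0],[0.45,0,1.3,0,0],[0.45,0,0,0,0]]
  ]
}}

```text
time_s: 4.35
tcp_pos: [0.4489, 0.265, 0.0377]
eef_rot: [-180.0, 0.0, -89.9]
contact_force: [-0.0, 0.2, 0.6]
gripper_width: 0.0627
gripper_force: 0.0
```

Run:
```python
from m import *
S=r.capture("side");s=r.get_state();T0=cv2.imread("pics/top0.png")
cv2.imwrite("pics/side4.png",S);print(s["tcp_pos"],s["contact_force"],s["gripper_width"])
a=cv2.resize(S[235:335,300:420],(480,400),interpolation=cv2.INTER_CUBIC)
b=cv2.resize(T0[280:380,20:100],(320,400),interpolation=cv2.INTER_CUBIC)
t=np.array([.2582,.6231,.207]);yw=np.radians(-22.5);X=np.array([np.cos(yw),np.sin(yw),0]);Y=np.array([np.sin(yw),-np.cos(yw),0])
for x in(-.0095,.0095):
 for y in(-.0437,.0437):
  for z,c in((-.019,(0,0,255)),(.047,(0,255,0))):
   p=(proj("top",t+x*X+y*Y+[0,0,z])-(20,280))*4+1.5;cv2.circle(b,tuple(int(v) for v in p),3,c,1)
cv2.imwrite("pics/c5.png",np.hstack([a,b]))
```

```text
[0.44857883 0.26434668 0.03753949] [-0.32735626  1.14469369 -0.5073231 ] 0.06332485324995758
```

View pics/c5.png

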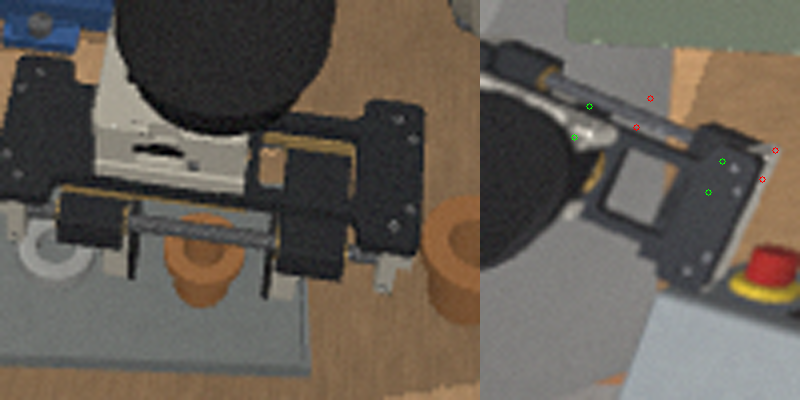

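The fingers now straddle the flange: pad tips at about (133,278) and (267,298) in the crop, flange centre (204,247). Gripping.

Call:
{"api": "jog_arm", "payload": {
  "deltas": [
    [[0.45,0,-0.2,0,0],[-0.4,0,0,0,0],[-0.4,0,0,0,0],[-0.4,0,0,0,0],[-0.4,0,0,0,0]]
  ],
  "force": 25
}}

```text
time_s: 5.03
tcp_pos: [0.4487, 0.2616, 0.0378]
eef_rot: [-180.0, 0.0, -90.0]
contact_force: [-0.3, 0.3, 0.4]
gripper_width: 0.0295
gripper_force: 0.0
```

Run:
```python
from m import *
np.set_printoptions(precision=4,suppress=True)
print("spindle",tri("top",(244.75,240.5),"side",(351.25,274)))
print("base",onz("top",(326,380),0.1))
S=r.capture("side");cv2.imwrite("pics/side5.png",S);T=r.capture("top");cv2.imwrite("pics/top5.png",T);print(r.get_state()["gripper_width"])
a=cv2.resize(S[245:325,310:395],(480,452),interpolation=cv2.INTER_CUBIC)
b=cv2.resize(T[185:285,210:280],(316,452),interpolation=cv2.INTER_CUBIC)
cv2.imwrite("pics/c6.png",np.hstack([a,b]))
```

```text
spindle (array([0.4481, 0.2179, 0.0874]), np.float64(0.007516723175530409))
base [ 0.072  -0.0042  0.1   ]
0.026968992243385403
```

View pics/c6.png

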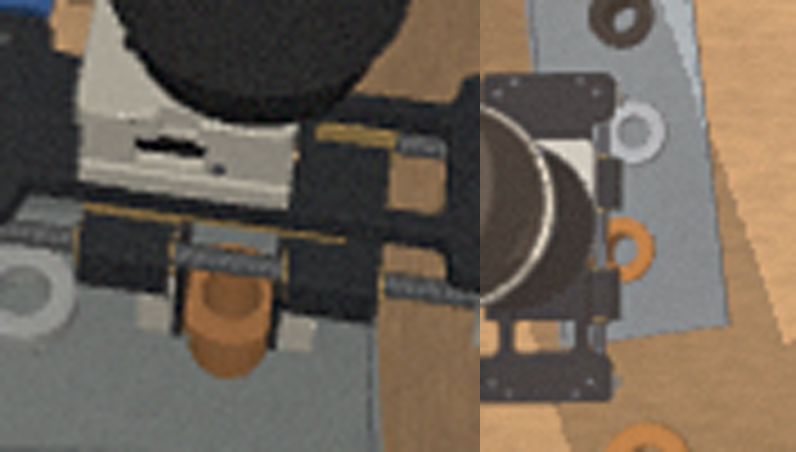

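The jaws are in front of or above the flange and still closed on nothing, which rules out a y error: that position would have gripped. The pixel shift fits fingertips about 37 mm higher than reported, with y correct. I'll go back to y 0.238 and descend in small, force-checked steps.

Call:
{"api": "jog_arm", "payload": {
  "deltas": [
    [[0.45,0,0,0.5,0],[0.45,0,0,0,0],[0.45,0,-1.2,0,0],[0.45,0,-1.2,0,0],[0.45,0,0,-0.5,0],[0.45,0,0,-0.5,0],[0.45,0,0,-0.5,0],[0.45,0,0,0,0]]
  ]
}}

```text
time_s: 6.12
tcp_pos: [0.4484, 0.2375, 0.027]
eef_rot: [180.0, -0.1, -90.0]
contact_force: [0.4, 0.6, 1.0]
gripper_width: 0.0638
gripper_force: 0.0
```

Call:
{"api": "jog_arm", "payload": {
  "deltas": [
    [[0.45,0,0,-0.3,0],[0.45,0,0,0,0]]
  ]
}}

```text
time_s: 6.38
tcp_pos: [0.4486, 0.2376, 0.0245]
eef_rot: [180.0, -0.0, -90.0]
contact_force: [-0.1, 0.3, -0.9]
gripper_width: 0.0634
gripper_force: 0.0
```

Call:
{"api": "jog_arm", "payload": {
  "deltas": [
    [[0.45,0,0,-0.3,0],[0.45,0,0,0,0]]
  ]
}}

```text
time_s: 6.62
tcp_pos: [0.4486, 0.2375, 0.0215]
eef_rot: [180.0, -0.0, -90.0]
contact_force: [-0.1, -0.8, 0.6]
gripper_width: 0.0633
gripper_force: 0.0
```

Call:
{"api": "jog_arm", "payload": {
  "deltas": [
    [[0.45,0,0,-0.2,0],[0.45,0,0,0,0]]
  ]
}}

```text
time_s: 6.88
tcp_pos: [0.4486, 0.2376, 0.0196]
eef_rot: [180.0, -0.0, -90.0]
contact_force: [-0.9, 0.7, -0.1]
gripper_width: 0.0633
gripper_force: 0.0
```

The fingertips read below the tray floor with no contact, so the height reading is confirmed offset. Continuing.

Call:
{"api": "jog_arm", "payload": {
  "deltas": [
    [[0.45,0,0,-0.5,0],[0.45,0,0,-0.5,0],[0.45,0,0,-0.4,0],[0.45,0,0,0,0]]
  ]
}}

```text
time_s: 7.38
tcp_pos: [0.4485, 0.2374, 0.0052]
eef_rot: [180.0, -0.0, -90.0]
contact_force: [-0.3, -0.2, -0.6]
gripper_width: 0.0637
gripper_force: 0.0
```

Run:
```python
from m import *
S=r.capture("side");cv2.imwrite("pics/side6.png",S);s=r.get_state();print(s["tcp_pos"],s["contact_force"])
# pad bottom rows: dark pixels in columns beside the flange
g=cv2.cvtColor(S,cv2.COLOR_BGR2GRAY)
for y in range(286,316,2): print(y,"".join("#" if v<45 else "+" if v>170 else "." for v in g[y,325:380]))
```

```text
[0.44856837 0.2375154  0.00545034] [-0.43645498  1.04402363 -0.17129692]
286 ####.##....................................##..########
288 ##.#.#.....................................#.####....##
290 ######...##..................................###..##...
292 #######..##..................................####.####.
294 .........##...............................#....#####.##
296 .........#................................#..##########
298 .........#................................#.###########
300 .........#...............................##........####
302 .........................................##............
304 .........................................#.............
306 .......................................................
308 .......................................................
310 .......................................................
312 .......................................................
314 .......................................................
```

Call:
{"api": "jog_arm", "payload": {
  "deltas": [
    [[0.45,0,0,-0.4,0],[0.45,0,0,-0.3,0],[0.45,0,0,0,0],[0.0,0,0,0,0],[-0.2,0,0,0,0],[-0.2,0,0,0,0],[-0.2,0,0,0,0],[-0.2,0,0,0,0]]
  ],
  "force": 25
}}

```text
time_s: 8.43
tcp_pos: [0.4487, 0.2377, -0.0012]
eef_rot: [-180.0, 0.0, -90.0]
contact_force: [-0.8, -0.2, 2.2]
gripper_width: 0.0412
gripper_force: 25.0
```

Gripped at 41 mm and 25 N. I'll lift and carry it over the bore.

Call:
{"api": "jog_arm", "payload": {
  "deltas": [
    [[-0.2,0,0,2,0],[-0.2,0,0,4,0],[-0.2,0,0,4,0],[-0.2,2,-3.5,0,0],[-0.2,3,-5.3,0,0],[-0.2,3,-5.3,0,0],[-0.2,2.4,-4.2,0,0],[-0.2,1.4,-2.5,0,0]]
  ]
}}

```text
time_s: 9.43
tcp_pos: [0.5671, 0.0274, 0.0982]
eef_rot: [180.0, -0.0, -90.1]
contact_force: [0.5, 0.7, -1.3]
gripper_width: 0.0407
gripper_force: 25.0
```

Call:
{"api": "jog_arm", "payload": {
  "deltas": [
    [[-0.2,0,0,0,0],[-0.2,0,0,0,0]]
  ]
}}

```text
time_s: 9.68
tcp_pos: [0.5662, 0.0297, 0.0983]
eef_rot: [180.0, -0.0, -90.0]
contact_force: [-0.2, 0.1, -1.9]
gripper_width: 0.0406
gripper_force: 25.0
```

Run:
```python
from m import *
np.set_printoptions(precision=4,suppress=True)
S=r.capture("side");cv2.imwrite("pics/side7.png",S);s=r.get_state();print(s["tcp_pos"],s["contact_force"],s["gripper_width"],s["gripper_force"])
org=lambda h,g:cv2.inRange(h,(4,110,60),(16,255,255))>0
h=.003+s["tcp_pos"][2]+.0014
print("expected tail z",h,"px of flange top if above bore",proj("side",[.5673,.0295,h+.036]),"tail",proj("side",[.5673,.0295,h]))
u,v=proj("side",[.5673,.0295,h+.02]).astype(int)
e=ell(S,(u-25,v-30,50,60),org);print(e[0],e[3].min(0),e[3].max(0))
for q in((302,185,25,40),):pass
cv2.imwrite("pics/c7.png",cv2.resize(S[v-50:v+60,u-60:u+60],(720,660)[:1]+(600,),interpolation=cv2.INTER_CUBIC));print(u-60,v-50)
```

```text
[0.5662 0.0301 0.0985] [-0.1309  0.3473 -0.4449] 0.04056808175176795 24.999932907521725
expected tail z 0.10289172897543815 px of flange top if above bore [311.4225 185.7105] tail [311.5905 196.8948]
[311.3091 188.1048] [302.3125 177.0625] [320.4375 201.3125]
251 140
```

View pics/c7.png

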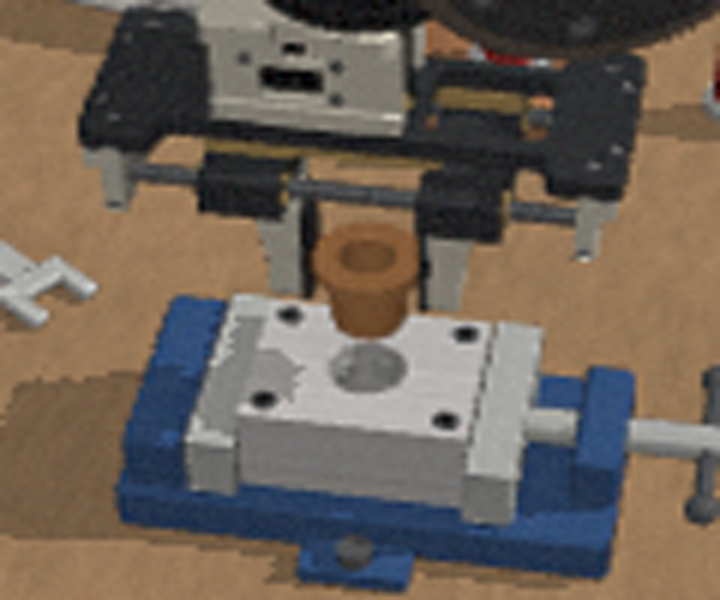

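Run:
```python
from m import *
np.set_printoptions(precision=4,suppress=True)
org=lambda h,g:cv2.inRange(h,(4,110,60),(16,255,255))>0
def ext(x,y,h):
    a=np.linspace(0,2*np.pi,73);R=[]
    for z,rr in((.036,.021),(.028,.021),(.004,.015),(0,.0142)):
        R+=[proj("side",[x+rr*np.cos(t),y+rr*np.sin(t),h+z]) for t in a]
    R=np.array(R);return np.array([(R[:,0].min()+R[:,0].max())/2,R[:,1].min(),R[:,1].max()])
def meas(f,roi):
    P=ell(cv2.imread(f),roi,org)[3];return np.array([(P[:,0].min()+P[:,0].max())/2,P[:,1].min(),P[:,1].max()])
m0=meas("pics/side0.png",(336,284,30,32));p0=ext(.4492,.238,.003);print("tray",m0,p0,m0-p0)
m=meas("pics/side7.png",(287,160,50,55));p=ext(.5673,.0295,.1029);print("hover",m,p,m-p)
J=np.array([ext(.5723,.0295,.1029)-p,ext(.5673,.0345,.1029)-p])/5;print("px/mm x,y",J)
for f in("side0","side7"):
  I=cv2.imread(f"pics/{f}.png")
  for t in(120,140,150):
    b=ell(I,(303,199,20,16),lambda h,g:g<t);print(f,t,b[0],b[1],"on .07",onz("side",b[0],.07))
T=cv2.imread("pics/top0.png")
for t in(130,150):print("top bore on .07",onz("top",ell(T,(303,188,20,20),lambda h,g:g<t)[0],.07))
print("top bush",onz("top",ell(T,(230,228,24,24),org)[0],.039), "side bush resid mm",(m0-p0))
```

```text
tray [350.5625 287.9375 311.3125] [350.1039 287.2109 311.0894] [0.4586 0.7266 0.2231]
hover [311.375  177.0625 201.3125] [311.418  179.3786 201.2759] [-0.043  -2.3161  0.0366]
px/mm x,y [[-0.4344 -0.05   -0.052 ]
 [-0.0787  0.2938  0.3084]]
side0 120 [311.9436 207.1181] [ 9.0213 12.3789] on .07 [0.5665 0.031  0.07  ]
side0 140 [311.7893 207.0371] [ 9.6595 13.3769] on .07 [0.5669 0.0308 0.07  ]
side0 150 [311.7394 206.9886] [10.0665 13.8437] on .07 [0.5671 0.0306 0.07  ]
side7 120 [311.9576 207.1782] [ 8.6773 11.9354] on .07 [0.5665 0.0311 0.07  ]
side7 140 [312.0144 203.7507] [14.1118 16.7059] on .07 [0.5683 0.02   0.07  ]
side7 150 [311.9697 203.8185] [14.4644 16.8116] on .07 [0.5684 0.0203 0.07  ]
top bore on .07 [0.5674 0.0294 0.07  ]
top bore on .07 [0.5676 0.0294 0.07  ]
top bush [0.4495 0.2377 0.039 ] side bush resid mm [0.4586 0.7266 0.2231]
```

The bushing is square over the bore and aligned within about 1 mm in both views. Descending with force checks.

Call:
{"api": "jog_arm", "payload": {
  "deltas": [
    [[-0.2,0,0,-1.2,0],[-0.2,0,0,-1,0],[-0.2,0,0,-0.6,0],[-0.2,0,0,-0.3,0],[-0.2,0,0,-0.3,0],[-0.2,0,0,0,0]]
  ]
}}

```text
time_s: 10.48
tcp_pos: [0.5667, 0.0296, 0.0646]
eef_rot: [180.0, -0.0, -90.0]
contact_force: [0.1, 0.0, -1.5]
gripper_width: 0.0409
gripper_force: 25.0
```

Call:
{"api": "jog_arm", "payload": {
  "deltas": [
    [[-0.2,0,0,-0.2,0],[-0.2,0,0,0,0]]
  ]
}}

```text
time_s: 10.72
tcp_pos: [0.5669, 0.0297, 0.0628]
eef_rot: [-180.0, 0.0, -90.0]
contact_force: [1.1, -0.4, -1.3]
gripper_width: 0.0407
gripper_force: 25.0
```

Call:
{"api": "jog_arm", "payload": {
  "deltas": [
    [[-0.2,0,0,-0.2,0],[-0.2,0,0,-0.1,0],[-0.2,0,0,0,0]]
  ]
}}

```text
time_s: 11.1
tcp_pos: [0.567, 0.0297, 0.0598]
eef_rot: [-180.0, 0.0, -90.0]
contact_force: [1.5, 0.2, -1.4]
gripper_width: 0.0412
gripper_force: 25.0
```

Call:
{"api": "jog_arm", "payload": {
  "deltas": [
    [[-0.2,0,0,-0.1,0],[-0.2,0,0,-0.1,0],[-0.2,0,0,0,0]]
  ]
}}

```text
time_s: 11.48
tcp_pos: [0.567, 0.0297, 0.0578]
eef_rot: [-180.0, 0.0, -90.0]
contact_force: [3.5, -0.3, -1.0]
gripper_width: 0.0406
gripper_force: 25.0
```

It has entered about 8 mm and the wall pushes it toward +x a little. I'll relieve that and continue.

Call:
{"api": "jog_arm", "payload": {
  "deltas": [
    [[-0.2,0.05,0,0,0],[-0.2,0,0,-0.1,0],[-0.2,0,0,-0.1,0],[-0.2,0,0,0,0]]
  ]
}}

```text
time_s: 11.98
tcp_pos: [0.5671, 0.0296, 0.0555]
eef_rot: [180.0, -0.0, -90.0]
contact_force: [2.3, -0.7, -3.2]
gripper_width: 0.0408
gripper_force: 25.0
```

Call:
{"api": "jog_arm", "payload": {
  "deltas": [
    [[0.45,0,0,0,0],[0.45,0,0,0,0],[0.45,0,0,0,0],[0.45,0,0,0,0],[0.45,0,0,2,0],[0.45,0,0,4,0],[0.45,0,0,5,0],[0.45,0,0,0,0]]
  ]
}}

```text
time_s: 12.98
tcp_pos: [0.5698, 0.0303, 0.1702]
eef_rot: [-179.6, 0.1, -90.0]
contact_force: [-0.7, 0.8, 0.1]
gripper_width: 0.0633
gripper_force: 0.0
```

Run:
```python
from m import *
np.set_printoptions(precision=4,suppress=True)
S=r.capture("side");cv2.imwrite("pics/side8.png",S);s=r.get_state();print(s["tcp_pos"],s["contact_force"],s["gripper_width"])
org=lambda h,g:cv2.inRange(h,(4,110,60),(16,255,255))>0
P=ell(S,(297,180,32,34),org)[3];print(P.min(0),P.max(0))
for d in(.010,.012,.016):
  R=[proj("side",[.5673+.021*np.cos(t),.0305+.021*np.sin(t),.07-d+z]) for t in np.linspace(0,6.28,60) for z in(.036,.028)];print(d,np.min(R,0),np.max(R,0))
```

```text
[0.5682 0.03   0.1678] [ 0.0553 -0.448  -1.1746] 0.06346519074693399
[303.3125 191.5625] [320.5625 211.1875]
0.01 [302.5347 192.9367] [320.5488 208.1773]
0.012 [302.5561 193.5363] [320.5456 208.7698]
0.016 [302.5987 194.7308] [320.5392 209.9498]
```

The bushing stands started with its flange proud. Next I'll locate the driver precisely using its head ring, handle and stand, from the clean first pictures.

Run:
```python
from m import *
np.set_printoptions(precision=4,suppress=True)
T=cv2.imread("pics/top0.png");S=cv2.imread("pics/side0.png")
def circ(n,x,y,z,r):
    R=np.array([proj(n,[x+r*np.cos(t),y+r*np.sin(t),z]) for t in np.linspace(0,6.283,90)]);return R.min(0),R.max(0)
ring=lambda h,g:(h[...,1]<70)&(g>110)
red=lambda h,g:((h[...,0]<6)|(h[...,0]>174))&(h[...,1]>150)
wood=lambda h,g:cv2.inRange(h,(5,120,40),(14,255,255))>0
for n,I,ro,rr in(("top",T,(392,194,22,22),(395,192,22,20)),("side",S,(324,140,26,18),(324,118,24,36))):
    a=ell(I,ro,ring)[3];b=ell(I,rr,red)[3]
    print(n,"ring",a.min(0),a.max(0),"red",b.min(0),b.max(0))
    print("  pred head top",*circ(n,.545,-.233,.04,.02),"head bot",*circ(n,.545,-.233,.03,.02),"handle top",*circ(n,.545,-.233,.123,.014))
    J=(proj(n,[.545,-.223,.04])-proj(n,[.545,-.233,.04]))/10;Jx=(proj(n,[.555,-.233,.04])-proj(n,[.545,-.233,.04]))/10;print("  px/mm y",J,"x",Jx)
a=ell(T,(380,180,45,48),wood);q=cv2.minAreaRect(a[3].astype(np.float32));print("stand",q,onz("top",q[0],.03))
# sampled profile across ring for edge
print("".join("%4d"%v for v in cv2.cvtColor(T,cv2.COLOR_BGR2HSV)[204,390:416,1]))
print("".join("%4d"%v for v in cv2.cvtColor(T,cv2.COLOR_BGR2HSV)[195:216,402,1]))
```

```text
top ring [394.3125 197.5625] [407.8125 211.4375] red [398.0625 196.0625] [410.4375 208.0625]
  pred head top [395.4096 198.1533] [409.174  211.7452] head bot [394.925  198.6551] [408.5923 212.1534] handle top [401.9055 195.8529] [412.1451 205.9488]
  px/mm y [-0.3439  0.0046] x [-0.0123 -0.3395]
side ring [328.9375 146.4375] [342.5625 155.1875] red [328.9375 117.5625] [341.3125 151.3125]
  pred head top [329.0085 143.9887] [343.1647 152.9754] head bot [328.9477 146.7352] [343.024  155.7312] handle top [331.7696 121.241 ] [342.1702 127.4556]
  px/mm y [-0.0497  0.2226] x [-0.3502 -0.0381]
stand ((401.1963806152344, 205.04840087890625), (32.15808868408203, 32.24462127685547), 77.27564239501953) [ 0.546  -0.2314  0.03  ]
 137 142 140 146 101  10  10  35 147 159 152 139 135 166 176 185 187 188 184 171 138 135 139 138 140 139
 127 128 134 141 160 170 171 156 156 135 141 169 177 161  31  10  27 130 144 137 137
```

Driver axis is at about (0.546, -0.232), with the two views differing by about 2 mm, and the stand centre is at (0.546, -0.231). Moving over it.

Call:
{"api": "jog_arm", "payload": {
  "deltas": [
    [[0.45,-0.4,-4,0,0],[0.45,-0.4,-5.5,0,0],[0.45,-0.5,-5.5,0,0],[0.45,-0.5,-5.5,0,0],[0.45,-0.3,-4.2,0,0],[0.45,0,-1.5,0,0],[0.45,0,0,-4,0],[0.45,0,0,0,0]]
  ],
  "force": 50
}}

```text
time_s: 14.02
tcp_pos: [0.5435, -0.2316, 0.1223]
eef_rot: [179.6, 0.1, -90.0]
contact_force: [-0.6, -0.1, 0.2]
gripper_width: 0.0635
gripper_force: 0.0
```

Run:
```python
from m import *
np.set_printoptions(precision=1,suppress=True)
S=r.capture("side");cv2.imwrite("pics/side9.png",S);s=r.get_state();t=s["tcp_pos"];print(t*1000,s["gripper_width"])
tr=t+[0,0,.041]
for x in(-.0315,.0315):print("pred near tip",proj("side",tr+[x,.0095,-.019]),"far",proj("side",tr+[x,-.0095,-.019]))
g=cv2.cvtColor(S,cv2.COLOR_BGR2GRAY);h=cv2.cvtColor(S,cv2.COLOR_BGR2HSV)
red=((h[...,0]<6)|(h[...,0]>174))&(h[...,1]>150)
for y in range(96,156,2): print(y,"".join("R" if red[y,x] else "#" if g[y,x]<45 else "+" if g[y,x]>150 else "." for x in range(305,370)))
```

```text
[ 545.1 -231.9  124.4] 0.06341928431039898
pred near tip [348.5 120.6] far [349.4 116.4]
pred near tip [324.9 118.2] far [326.  114.1]
96 ......###########..............................#############.####
98 ..+...############..............................###########......
100 .++++.###########..............................###########.......
102 ++++++.........##...#.........................############.......
104 +++++++++++++.......########..................############.......
106 +++++++++++++.......#########.................#..................
108 +++++++++++++.......########.....................................
110 +++++++++++.........########.....................................
112 ++++++++++..........#####.RRRRR++++..............................
114 +++++++++...........#####RRRRRR............+.##.....++...........
116 ++++++++............#####RRRRRRR.............#.............+..+.+
118 +++++++.............#####RRRRRRR.............#...................
120 +++++............########RRRRRRR.............#...................
122 ++++.............########RRRRRRR.....................
[... 432 characters left out ...]

136 ...........................RRRRRRRRRR............................
138 ...........................RRRRRRRRR.............................
140 ...........................RRRRRRRRR.............................
142 ...........................RRRRRRRRR.............................
144 ...........................RRRRRRRRR.............................
146 ...........................RRRRRRRRR.............................
148 ...........................#RRRRRRR..+...........................
150 ...........................RRRRRRRR.++...........................
152 ..................................++.............................
154 .................................................................
```

Call:
{"api": "jog_arm", "payload": {
  "deltas": [
    [[0.45,0.05,0,-3,0],[0.45,0,0,-3,0],[0.45,0,0,-1.6,0],[0.45,0,0,-0.4,0],[0.45,0,0,0,0],[-0.2,0,0,0,0],[-0.6,0,0,0,0],[-0.6,0,0,0,0]]
  ],
  "force": 50
}}

```text
time_s: 15.08
tcp_pos: [0.5469, -0.2324, 0.0461]
eef_rot: [-180.0, -0.0, -90.0]
contact_force: [-0.9, -0.1, -0.7]
gripper_width: 0.0391
gripper_force: 0.0
```

Call:
{"api": "jog_arm", "payload": {
  "deltas": [
    [[-0.6,0,0,0,0],[-0.6,0,0,0,0],[-0.6,0,0,0,0]]
  ]
}}

```text
time_s: 15.45
tcp_pos: [0.5466, -0.2324, 0.0458]
eef_rot: [180.0, -0.0, -90.0]
contact_force: [-0.8, 0.5, 1.6]
gripper_width: 0.0275
gripper_force: 50.0
```

Gripped the handle (27.5 mm, 50 N). Return pose is (0.5466, -0.2324, 0.0458). Lifting and moving over the bushing.

Call:
{"api": "jog_arm", "payload": {
  "deltas": [
    [[-0.6,0,0,1.5,0],[-0.6,0,0,4,0],[-0.6,0,0,5,0],[-0.6,0.4,4,1,0],[-0.6,0.5,5.6,0,0],[-0.6,0.5,5.6,0,0],[-0.6,0.4,5.6,0,0],[-0.6,0.2,4,0,0]]
  ]
}}

```text
time_s: 16.45
tcp_pos: [0.5666, 0.018, 0.1616]
eef_rot: [-180.0, 0.0, -89.9]
contact_force: [-0.1, -0.2, -2.7]
gripper_width: 0.027
gripper_force: 50.0
```

Call:
{"api": "jog_arm", "payload": {
  "deltas": [
    [[-0.6,0,1.4,0,0],[-0.6,0,0,0,0],[-0.6,0,0,0,0]]
  ]
}}

```text
time_s: 16.82
tcp_pos: [0.5665, 0.0288, 0.1608]
eef_rot: [180.0, -0.0, -90.0]
contact_force: [-0.3, 0.0, -2.3]
gripper_width: 0.0275
gripper_force: 50.0
```

Run:
```python
from m import *
np.set_printoptions(precision=2,suppress=True)
S=r.capture("side");cv2.imwrite("pics/side10.png",S);s=r.get_state();t=s["tcp_pos"];print(t*1000,s["gripper_width"],s["gripper_force"],s["contact_force"],s["moment"])
O=t.copy();O[2]-=.0278;print("origin",O*1000)
for l,z,rr in(("tip",0,.0085),("pilot",.003,.0095),("headbot",.012,.02),("headtop",.022,.02)):
    R=np.array([proj("side",O+[rr*np.cos(a),rr*np.sin(a),z]) for a in np.linspace(0,6.28,90)]);print(l,R.min(0),R.max(0))
o=proj("side",O).astype(int);x0,y0=o[0]-20,o[1]-40
cv2.imwrite("pics/c8.png",cv2.resize(S[y0:y0+75,x0-30:x0+70],(800,600),interpolation=cv2.INTER_CUBIC));print(x0-30,y0)
```

```text
[566.53  28.62 160.82] 0.027442043587965082 49.966392517089844 [ 0.11  0.13 -3.07] [ 0.04 -0.05  0.03]
origin [566.53  28.62 133.02]
tip [308.12 184.77] [315.59 189.96]
pilot [307.65 183.51] [316.02 189.32]
headbot [302.93 177.5 ] [320.66 189.72]
headtop [302.82 174.27] [320.68 186.48]
261 147
```

View pics/c8.png

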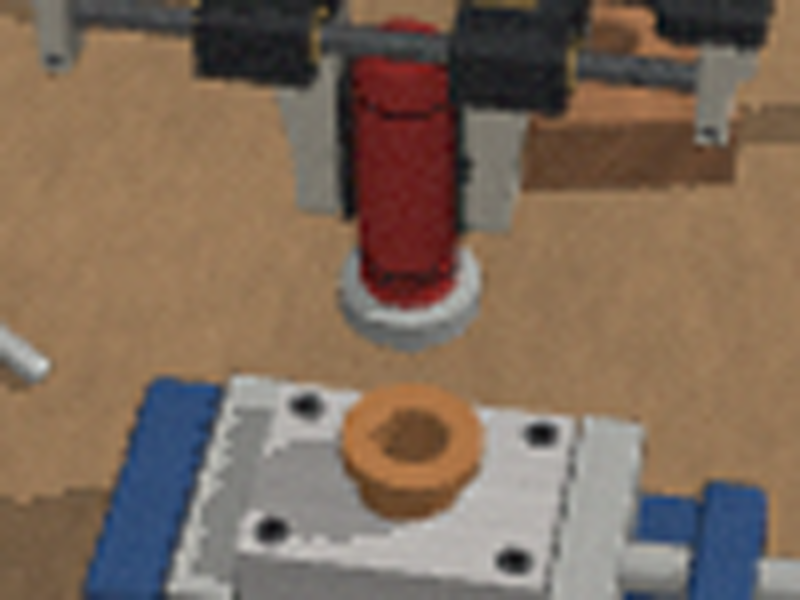

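Driver upright in hand, head at crop (411,300), above the flange at (412,437), bushing standing square. I'll check the alignment numerically.

Run:
```python
from m import *
np.set_printoptions(precision=2,suppress=True)
S=cv2.imread("pics/side10.png");org=lambda h,g:cv2.inRange(h,(5,140,50),(14,255,255))>0
ring=lambda h,g:(h[...,1]<70)&(g>90)
f=ell(S,(298,192,32,22),org)[3];k=ell(S,(299,176,28,18),ring)[3]
print("flange+sleeve",f.min(0),f.max(0),"ring",k.min(0),k.max(0))
w=f[f[:,1]<207]
hs=cv2.cvtColor(S,cv2.COLOR_BGR2HSV)
for v in range(186,215):print(v,hs[v,310:315].tolist())
def ce(x,y,z,rr):
    R=np.array([proj("side",[x+rr*np.cos(a),y+rr*np.sin(a),z]) for a in np.linspace(0,6.28,180)]);return (R[:,0].min()+R[:,0].max())/2,R[:,1].min(),R[:,1].max()
print("flange top d10",ce(.567,.0296,.096,.021),"bot",ce(.567,.0296,.088,.021),"hole",ce(.567,.0296,.096,.0105),"tail/block",ce(.567,.0296,.07,.015))
```

```text
flange+sleeve [303.69 194.56] [320.06 210.94] ring [302.81 177.31] [320.69 190.56]
186 [[50, 4, 172], [66, 7, 174], [50, 4, 176], [53, 6, 175], [60, 4, 176]]
187 [[45, 11, 142], [30, 5, 146], [36, 8, 158], [23, 7, 145], [30, 2, 136]]
188 [[60, 5, 98], [40, 8, 97], [30, 8, 99], [50, 8, 101], [38, 9, 114]]
189 [[60, 8, 102], [30, 2, 103], [30, 5, 106], [30, 2, 105], [15, 5, 112]]
190 [[21, 33, 107], [0, 5, 103], [70, 7, 107], [18, 11, 111], [16, 72, 127]]
191 [[15, 110, 144], [15, 108, 146], [15, 98, 130], [15, 113, 147], [16, 111, 140]]
192 [[15, 107, 145], [15, 110, 144], [15, 109, 143], [16, 112, 137], [15, 102, 143]]
193 [[15, 104, 144], [15, 105, 143], [15, 105, 143], [16, 104, 140], [15, 103, 146]]
194 [[15, 108, 146], [15, 108, 144], [15, 112, 144], [16, 103, 146], [16, 111, 140]]
195 [[14, 147, 170], [13, 156, 176], [14, 157, 171], [13, 152, 174], [14, 144, 168]]
196 [[14, 150, 173], [13, 152, 173], [13, 153, 172], [14, 152, 175], [13, 152, 175]]
197 [[13, 150, 175], [13, 151, 174], [13, 149, 174], [14, 147, 172], [14, 150, 177]]
198 [[13, 152, 138], [14, 153, 133], [14, 143, 1
[... 1090 characters left out ...]
, [13, 138, 105], [13, 133, 109], [11, 104, 123]]
212 [[16, 32, 137], [14, 27, 142], [13, 27, 169], [12, 22, 173], [15, 5, 192]]
213 [[15, 8, 189], [23, 6, 185], [15, 8, 183], [23, 6, 184], [21, 10, 184]]
214 [[20, 8, 183], [17, 10, 185], [6, 7, 183], [13, 10, 186], [13, 10, 182]]
flange top d10 (np.float64(311.73648620591666), np.float64(192.68696834360236), np.float64(205.5308430110498)) bot (np.float64(311.7716759501013), np.float64(195.0759466710449), np.float64(207.91710057394033)) hole (np.float64(311.73934659463254), np.float64(195.83059725156392), np.float64(202.25156157370822)) tail/block (np.float64(311.8511519241671), np.float64(202.14871140742605), np.float64(211.31409086569465))
```

Head and flange agree within about 0.5 mm in x and 1 mm in y, against a taper capture of 2 mm. Lowering the pilot.

Call:
{"api": "jog_arm", "payload": {
  "deltas": [
    [[-0.6,0,0,-1.5,0],[-0.6,0,0,-1.5,0],[-0.6,0,0,-0.6,0],[-0.6,0,0,-0.2,0],[-0.6,0,0,-0.2,0],[-0.6,0,0,0,0]]
  ]
}}

```text
time_s: 17.62
tcp_pos: [0.5669, 0.0297, 0.1209]
eef_rot: [-180.0, 0.0, -90.0]
contact_force: [-0.2, -0.2, -2.7]
gripper_width: 0.0274
gripper_force: 50.0
```

Call:
{"api": "jog_arm", "payload": {
  "deltas": [
    [[-0.6,0,0,-0.2,0],[-0.6,0,0,-0.1,0],[-0.6,0,0,-0.1,0],[-0.6,0,0,0,0]]
  ]
}}

```text
time_s: 18.12
tcp_pos: [0.5666, 0.0296, 0.1167]
eef_rot: [180.0, -0.0, -90.0]
contact_force: [-0.0, -0.6, -3.3]
gripper_width: 0.0274
gripper_force: 50.0
```

Call:
{"api": "jog_arm", "payload": {
  "deltas": [
    [[-0.6,0,0,-0.15,0],[-0.6,0,0,-0.15,0],[-0.6,0,0,0,0]]
  ]
}}

```text
time_s: 18.5
tcp_pos: [0.5665, 0.0296, 0.1135]
eef_rot: [180.0, -0.0, -90.0]
contact_force: [-0.6, -0.2, -2.1]
gripper_width: 0.0272
gripper_force: 50.0
```

Call:
{"api": "jog_arm", "payload": {
  "deltas": [
    [[-0.6,0,0,-0.1,0],[-0.6,0,0,-0.1,0],[-0.6,0,0,0,0]]
  ]
}}

```text
time_s: 18.88
tcp_pos: [0.5666, 0.0296, 0.1116]
eef_rot: [180.0, -0.0, -90.0]
contact_force: [-0.5, 0.1, -2.2]
gripper_width: 0.0275
gripper_force: 50.0
```

Call:
{"api": "jog_arm", "payload": {
  "deltas": [
    [[-0.6,0,0,-0.1,0],[-0.6,0,0,-0.1,0],[-0.6,0,0,0,0]]
  ]
}}

```text
time_s: 19.25
tcp_pos: [0.5666, 0.0296, 0.1096]
eef_rot: [180.0, -0.0, -90.0]
contact_force: [0.0, 0.3, -3.7]
gripper_width: 0.0273
gripper_force: 50.0
```

Call:
{"api": "jog_arm", "payload": {
  "deltas": [
    [[-0.6,0,0,-0.1,0],[-0.6,0,0,0,0]]
  ]
}}

```text
time_s: 19.5
tcp_pos: [0.5666, 0.0296, 0.1086]
eef_rot: [180.0, -0.0, -90.0]
contact_force: [-0.4, -0.1, -3.0]
gripper_width: 0.0277
gripper_force: 50.0
```

Call:
{"api": "jog_arm", "payload": {
  "deltas": [
    [[-0.6,0,0,-0.1,0],[-0.6,0,0,0,0]]
  ]
}}

```text
time_s: 19.75
tcp_pos: [0.567, 0.0297, 0.1079]
eef_rot: [-180.0, 0.0, -90.0]
contact_force: [0.4, -0.4, -0.4]
gripper_width: 0.0275
gripper_force: 50.0
```

Call:
{"api": "jog_arm", "payload": {
  "deltas": [
    [[-0.6,0,0,-0.1,0],[-0.6,0,0,0,0]]
  ]
}}

```text
time_s: 20.0
tcp_pos: [0.5674, 0.0296, 0.1072]
eef_rot: [-179.9, 0.0, -90.0]
contact_force: [1.5, -0.4, 1.5]
gripper_width: 0.0272
gripper_force: 50.0
```

Contact at z of about 0.108. Pressing in 1–2 mm increments.

Call:
{"api": "jog_arm", "payload": {
  "deltas": [
    [[-0.6,0,0,-0.1,0],[-0.6,0,0,-0.1,0],[-0.6,0,0,0,0]]
  ]
}}

```text
time_s: 20.38
tcp_pos: [0.5671, 0.0297, 0.1048]
eef_rot: [-180.0, 0.0, -90.0]
contact_force: [2.6, -0.9, 0.9]
gripper_width: 0.0273
gripper_force: 50.0
```

Call:
{"api": "jog_arm", "payload": {
  "deltas": [
    [[-0.6,0,0,-0.1,0],[-0.6,0,0,-0.1,0],[-0.6,0,0,0,0]]
  ]
}}

```text
time_s: 20.75
tcp_pos: [0.5668, 0.0297, 0.1026]
eef_rot: [-180.0, 0.0, -90.0]
contact_force: [3.8, -1.0, -0.1]
gripper_width: 0.0273
gripper_force: 50.0
```

Call:
{"api": "jog_arm", "payload": {
  "deltas": [
    [[-0.6,0,0,-0.1,0],[-0.6,0,0,-0.1,0],[-0.6,0,0,0,0]]
  ]
}}

```text
time_s: 21.12
tcp_pos: [0.5667, 0.0297, 0.1006]
eef_rot: [-180.0, 0.0, -90.0]
contact_force: [3.3, -0.8, 0.4]
gripper_width: 0.0273
gripper_force: 50.0
```

Run:
```python
from m import *
np.set_printoptions(precision=2,suppress=True)
S=r.capture("side");cv2.imwrite("pics/side11.png",S);s=r.get_state();t=s["tcp_pos"];print(t*1000,s["contact_force"],s["moment"])
h=cv2.cvtColor(S,cv2.COLOR_BGR2HSV)
for v in range(190,216):
    print(v,"".join("R" if (p[0]<6 and p[1]>150) else "o" if p[1]>125 and p[0]<16 else "#" if p[2]<60 else "+" if p[2]>150 else "-" for p in h[v,296:330]))
O=t-[0,0,.0278]
for z in(.022,.012):
    R=np.array([proj("side",O+[.02*np.cos(a),.02*np.sin(a),z]) for a in np.linspace(0,6.28,90)]);print(z,R.min(0),R.max(0))
```

```text
[566.73  29.68 100.61] [ 4.22 -0.63  1.14] [-0.26 -1.63  0.02]
190 -+------##RRRRR-RRRRRo#------++---
191 +-------##RRRRRR-RRR-o#------++---
192 -+------##RRRRRRR--R-##------+----
193 +-------##RRRR-RR-RRR-#------+++-+
194 --+++-+---RRRRRRR-RRRR#-------++++
195 ++++++++++R-RRRRRRRRRR#---------+-
196 ++---+++++oRR--RR-RRRR-+-+--+--+--
197 +-##--++++oRRRRRRRR-Ro-++----+---+
198 +-----+++-#RRRRRRRR-R-++++++++++++
199 +++--+++----RRRRR-RRR--+++++++++++
200 ++++++++---R#-R-RR--R-++++++++--##
201 +++++++----R---RRRRoRo++++++++-###
202 +-++--------RRRRRRRRR++++++++++---
203 -------------RRR-RRo++++-+++++++++
204 -------------------++++--+++++++++
205 ------------+++++++++---++++++++++
206 --------o-----++++-----+-+++++++++
207 --------oo-------------o-+++++++++
208 ---------oo----------oo-++++++++++
209 ----------ooo------ooo-+++++++++++
210 ------------oooooooo-+++++++++++++
211 ------+------ooooo-+++++++++++++++
212 ------------------++++++++++++++++
213 ----------------++++++++++++++++++
214 ---+++--++++++++++++++++++++++++++
215 ++++++++++++++++++++++++++++--++++
0.022 [303.28 193.38] [320.42 205.61]
0.012 [303.39 196.36] [320.4  208.59]
```

The image shows the head seated on the flange with about 6–7 mm left to go. I'll continue, relieving the slight side force.

Call:
{"api": "jog_arm", "payload": {
  "deltas": [
    [[-0.6,0.05,0,-0.1,0],[-0.6,0,0,-0.1,0],[-0.6,0,0,0,0]]
  ]
}}

```text
time_s: 21.55
tcp_pos: [0.5669, 0.0296, 0.0985]
eef_rot: [180.0, -0.0, -90.0]
contact_force: [2.6, -0.5, 0.5]
gripper_width: 0.0273
gripper_force: 50.0
```

Call:
{"api": "jog_arm", "payload": {
  "deltas": [
    [[-0.6,0.03,0,-0.1,0],[-0.6,0,0,-0.1,0],[-0.6,0,0,0,0]]
  ]
}}

```text
time_s: 21.92
tcp_pos: [0.5671, 0.0296, 0.0964]
eef_rot: [180.0, -0.0, -90.0]
contact_force: [0.5, -0.2, 2.5]
gripper_width: 0.0274
gripper_force: 50.0
```

Call:
{"api": "jog_arm", "payload": {
  "deltas": [
    [[-0.6,0,0,-0.1,0],[-0.6,0,0,0,0]]
  ]
}}

```text
time_s: 22.18
tcp_pos: [0.5672, 0.0296, 0.0955]
eef_rot: [180.0, -0.0, -90.0]
contact_force: [0.2, 0.3, 2.8]
gripper_width: 0.0276
gripper_force: 50.0
```

Call:
{"api": "jog_arm", "payload": {
  "deltas": [
    [[-0.6,0,0,-0.05,0],[-0.6,0,0,0,0]]
  ]
}}

```text
time_s: 22.42
tcp_pos: [0.5673, 0.0296, 0.0951]
eef_rot: [180.0, -0.0, -90.0]
contact_force: [-0.5, -0.1, 2.7]
gripper_width: 0.0273
gripper_force: 50.0
```

Call:
{"api": "jog_arm", "payload": {
  "deltas": [
    [[-0.6,0,0,-0.05,0],[-0.6,0,0,0,0]]
  ]
}}

```text
time_s: 22.68
tcp_pos: [0.5674, 0.0296, 0.0946]
eef_rot: [180.0, -0.0, -90.0]
contact_force: [-0.3, -0.8, 3.5]
gripper_width: 0.0274
gripper_force: 50.0
```

Call:
{"api": "jog_arm", "payload": {
  "deltas": [
    [[-0.6,0,0,-0.05,0],[-0.6,0,0,0,0]]
  ]
}}

```text
time_s: 22.92
tcp_pos: [0.5675, 0.0296, 0.0942]
eef_rot: [180.0, 0.0, -90.0]
contact_force: [-0.5, 0.1, 3.6]
gripper_width: 0.0273
gripper_force: 50.0
```

Call:
{"api": "jog_arm", "payload": {
  "deltas": [
    [[-0.6,0,0,-0.05,0],[-0.6,0,0,0,0]]
  ]
}}

```text
time_s: 23.18
tcp_pos: [0.5675, 0.0296, 0.0937]
eef_rot: [180.0, 0.0, -90.0]
contact_force: [-0.6, 0.2, 3.6]
gripper_width: 0.0275
gripper_force: 50.0
```

Call:
{"api": "jog_arm", "payload": {
  "deltas": [
    [[-0.6,0,0,-0.05,0],[-0.6,0,0,0,0]]
  ]
}}

```text
time_s: 23.42
tcp_pos: [0.5675, 0.0296, 0.0937]
eef_rot: [-180.0, -0.0, -90.0]
contact_force: [-2.6, -0.8, 7.1]
gripper_width: 0.0273
gripper_force: 50.0
```

Call:
{"api": "jog_arm", "payload": {
  "deltas": [
    [[-0.6,0,0,-0.05,0],[-0.6,0,0,0,0]]
  ]
}}

```text
time_s: 23.68
tcp_pos: [0.5676, 0.0296, 0.0937]
eef_rot: [-180.0, -0.0, -90.0]
contact_force: [-5.4, 0.3, 11.0]
gripper_width: 0.0277
gripper_force: 50.0
```

It has bottomed at 0.0937, as predicted (0.0938). Net force is about 14 N with the driver's weight added back. Raising it to 20–25 N.

Call:
{"api": "jog_arm", "payload": {
  "deltas": [
    [[-0.6,-0.04,0,-0.05,0],[-0.6,0,0,0,0]]
  ]
}}

```text
time_s: 23.92
tcp_pos: [0.5675, 0.0296, 0.0936]
eef_rot: [-179.9, -0.0, -90.0]
contact_force: [-4.7, -0.7, 14.7]
gripper_width: 0.0273
gripper_force: 50.0
```

Call:
{"api": "jog_arm", "payload": {
  "deltas": [
    [[-0.6,-0.02,0,-0.04,0],[-0.6,0,0,0,0]]
  ]
}}

```text
time_s: 24.18
tcp_pos: [0.5675, 0.0296, 0.0936]
eef_rot: [-179.9, -0.0, -90.0]
contact_force: [-5.0, -0.3, 17.0]
gripper_width: 0.0277
gripper_force: 50.0
```

Call:
{"api": "jog_arm", "payload": {
  "deltas": [
    [[-0.6,0,0,-0.04,0],[-0.6,0,0,0,0],[-0.6,0,0,0,0],[-0.6,0,0,0,0]]
  ]
}}

```text
time_s: 24.68
tcp_pos: [0.5675, 0.0296, 0.0936]
eef_rot: [-179.9, -0.0, -90.0]
contact_force: [-5.8, -0.7, 20.3]
gripper_width: 0.0271
gripper_force: 50.0
```

Run:
```python
from m import *
np.set_printoptions(precision=2,suppress=True)
S=r.capture("side");s=r.get_state();print(s["tcp_pos"]*1000,s["contact_force"])
h=cv2.cvtColor(S,cv2.COLOR_BGR2HSV)
for v in range(206,219):
    print(v,"".join("o" if p[1]>110 and p[0]<18 else "+" if p[2]>150 else "-" for p in h[v,298:328]))
```

```text
[567.55  29.61  93.6 ] [-6.59 -0.62 19.55]
206 -----o------oo--+++++-++++++++
207 -----o---+++++++++++--++++++++
208 ------o-----++++-----o++++++++
209 ------oo-------------o++++++++
210 -------oo---------+oo+++++++++
211 --------oooo----oooo++++++++++
212 ---------oooooooooo+++++++++++
213 +------+--------++++++++++++++
214 ++++--++++++++++++++++++++++++
215 ++++++++++++++++++++++++++--++
216 +++++++++++++++++++++++++-----
217 -----++++++++++++++++++++-----
218 -------------+++++++++++++---+
```

Seated: about 22–23 N held for 0.5 s, flange down on the block. Unloading, lifting out and returning the driver.

Call:
{"api": "jog_arm", "payload": {
  "deltas": [
    [[-0.6,0,0,0.15,0],[-0.6,0,0,0.2,0],[-0.6,0,0,0.4,0],[-0.6,0,0,0.8,0],[-0.6,0,0,1.5,0],[-0.6,0,0,3.5,0],[-0.6,0,-2,2,0],[-0.6,-0.4,-4.2,0,0]]
  ]
}}

```text
time_s: 25.72
tcp_pos: [0.5641, -0.0315, 0.18]
eef_rot: [-179.8, 0.1, -89.9]
contact_force: [0.9, -0.7, -3.4]
gripper_width: 0.0273
gripper_force: 50.0
```

Call:
{"api": "jog_arm", "payload": {
  "deltas": [
    [[-0.6,-0.5,-5.5,0,0],[-0.6,-0.5,-5.5,0,0],[-0.6,-0.4,-5,0,0],[-0.6,-0.3,-3,0,0],[-0.6,0,-1,0,0],[-0.6,0,0,0,0],[-0.6,0,0,0,0],[-0.6,0,0,0,0]]
  ]
}}

```text
time_s: 26.72
tcp_pos: [0.5461, -0.2313, 0.1771]
eef_rot: [-180.0, 0.0, -89.9]
contact_force: [0.7, 0.7, -2.8]
gripper_width: 0.0273
gripper_force: 50.0
```

Run:
```python
from m import *
np.set_printoptions(precision=2,suppress=True)
S=r.capture("side");cv2.imwrite("pics/side12.png",S);s=r.get_state();t=s["tcp_pos"];print(t*1000,s["contact_force"],s["gripper_width"])
org=lambda h,g:cv2.inRange(h,(5,140,50),(14,255,255))>0
f=ell(S,(298,192,32,24),org)[3];print("flange",f.min(0),f.max(0))
def ce(x,y,z,rr):
    R=np.array([proj("side",[x+rr*np.cos(a),y+rr*np.sin(a),z]) for a in np.linspace(0,6.28,180)]);return R.min(0),R.max(0)
print("pred flange home",ce(.567,.0309,.078,.021),ce(.567,.0309,.07,.021))
ring=lambda h,g:(h[...,1]<70)&(g>90)
O=t-[0,0,.0278];p=ce(*(O+[0,0,.012]),.02);q=ce(*(O+[0,0,.022]),.02);print("pred head",p,q)
x,y=(int(v) for v in q[0]);k=ell(S,(x-4,y-1,26,18),ring)[3];print("ring",k.min(0),k.max(0))
```

```text
[ 546.1  -231.44  177.04] [-0.29  0.44 -2.33] 0.02709872779173282
flange [303.06 198.81] [319.81 212.69]
pred flange home (array([302.82, 198.41]), array([320.62, 211.27])) (array([302.9 , 200.74]), array([320.6 , 213.59]))
pred head (array([329.3 , 108.32]), array([344.53, 117.15])) (array([329.37, 105.12]), array([344.69, 113.92]))
ring [329.56 107.31] [344.56 118.44]
```

The flange stays home (rows 198.8–212.7 against 198.4–213.6 predicted). Lowering the driver into its socket.

Call:
{"api": "jog_arm", "payload": {
  "deltas": [
    [[-0.6,0.05,-0.1,-4,0],[-0.6,0,0,-4,0],[-0.6,0,0,-2.5,0],[-0.6,0,0,-0.8,0],[-0.6,0,0,-0.3,0],[-0.6,0,0,0,0]]
  ]
}}

```text
time_s: 27.52
tcp_pos: [0.5472, -0.2334, 0.0619]
eef_rot: [-179.9, -0.0, -90.0]
contact_force: [0.7, 0.1, -2.6]
gripper_width: 0.0273
gripper_force: 50.0
```

Call:
{"api": "jog_arm", "payload": {
  "deltas": [
    [[-0.6,0,0,-0.3,0],[-0.6,0,0,-0.3,0],[-0.6,0,0,0,0]]
  ]
}}

```text
time_s: 27.9
tcp_pos: [0.5462, -0.2334, 0.0548]
eef_rot: [180.0, 0.0, -90.0]
contact_force: [0.4, -0.3, -2.6]
gripper_width: 0.0274
gripper_force: 50.0
```

Call:
{"api": "jog_arm", "payload": {
  "deltas": [
    [[-0.6,0,0,-0.3,0],[-0.6,0,0,-0.2,0],[-0.6,0,0,0,0]]
  ]
}}

```text
time_s: 28.28
tcp_pos: [0.5462, -0.2333, 0.0496]
eef_rot: [180.0, 0.0, -90.0]
contact_force: [-0.2, 0.7, -2.3]
gripper_width: 0.0274
gripper_force: 50.0
```

Call:
{"api": "jog_arm", "payload": {
  "deltas": [
    [[-0.6,0,0,-0.2,0],[-0.6,0,0,-0.1,0],[-0.6,0,0,0,0]]
  ]
}}

```text
time_s: 28.65
tcp_pos: [0.5463, -0.2333, 0.0468]
eef_rot: [180.0, 0.0, -90.0]
contact_force: [-0.1, -0.2, -2.7]
gripper_width: 0.0272
gripper_force: 50.0
```

Call:
{"api": "jog_arm", "payload": {
  "deltas": [
    [[-0.6,0,0,-0.05,0],[-0.6,0,0,0,0]]
  ]
}}

```text
time_s: 28.9
tcp_pos: [0.5464, -0.2334, 0.0464]
eef_rot: [180.0, 0.0, -90.0]
contact_force: [0.0, -0.1, -2.6]
gripper_width: 0.0276
gripper_force: 50.0
```

Call:
{"api": "jog_arm", "payload": {
  "deltas": [
    [[-0.6,0,0,-0.05,0],[-0.6,0,0,0,0]]
  ]
}}

```text
time_s: 29.15
tcp_pos: [0.5464, -0.2334, 0.0459]
eef_rot: [180.0, 0.0, -90.0]
contact_force: [0.2, 0.6, -3.3]
gripper_width: 0.0277
gripper_force: 50.0
```

Call:
{"api": "jog_arm", "payload": {
  "deltas": [
    [[-0.6,0,0,-0.05,0],[-0.6,0,0,0,0]]
  ]
}}

```text
time_s: 29.4
tcp_pos: [0.5464, -0.2334, 0.0458]
eef_rot: [-180.0, -0.0, -90.0]
contact_force: [-2.3, 0.5, 1.9]
gripper_width: 0.0273
gripper_force: 50.0
```

Call:
{"api": "jog_arm", "payload": {
  "deltas": [
    [[-0.6,0,0,-0.05,0],[-0.6,0,0,0,0]]
  ]
}}

```text
time_s: 29.65
tcp_pos: [0.5464, -0.2334, 0.0457]
eef_rot: [-180.0, -0.0, -90.0]
contact_force: [-3.1, 0.3, 6.6]
gripper_width: 0.0273
gripper_force: 50.0
```

The head rests on the stand at 0.0457, its original height. Releasing and backing off upward.

Call:
{"api": "jog_arm", "payload": {
  "deltas": [
    [[-0.6,0,0,0.06,0],[0.45,0,0,0,0],[0.45,0,0,0,0],[0.45,0,0,0,0],[0.45,0,0,0,0],[0.45,0,0,0,0],[0.45,0,0,2,0],[0.45,0,0,4,0]]
  ]
}}

```text
time_s: 30.65
tcp_pos: [0.5451, -0.2331, 0.1045]
eef_rot: [179.8, 0.0, -90.0]
contact_force: [0.9, -0.1, 0.1]
gripper_width: 0.0633
gripper_force: 0.0
```

Call:
{"api": "jog_arm", "payload": {
  "deltas": [
    [[0.45,0,0,5,0],[0.45,0,0,5,0],[0.45,-2,3,0,0],[0.45,-2,4,0,0],[0.45,-2,4,0,0],[0.45,0,0,0,0],[0.45,0,0,0,0],[0.45,0,0,0,0]]
  ]
}}

```text
time_s: 31.65
tcp_pos: [0.4867, -0.1239, 0.2053]
eef_rot: [180.0, -0.0, -90.0]
contact_force: [-0.0, -0.4, 0.6]
gripper_width: 0.0636
gripper_force: 0.0
```

Run:
```python
from m import *
np.set_printoptions(precision=2,suppress=True)
S=r.capture("side");T=r.capture("top");cv2.imwrite("pics/side13.png",S);s=r.get_state();print(s["tcp_pos"],s["contact_force"])
ring=lambda h,g:(h[...,1]<70)&(g>110)
red=lambda h,g:((h[...,0]<6)|(h[...,0]>174))&(h[...,1]>150)
a=ell(S,(324,140,26,18),ring)[3];b=ell(S,(324,118,24,36),red)[3];print("side ring",a.min(0),a.max(0),"red",b.min(0),b.max(0),"was ring 328.9 146.4 342.6 155.2, red 328.9 117.6 341.3 151.3")
b=ell(T,(395,192,22,20),red)[3];print("top red",b.min(0),b.max(0),"was 398.1 196.1 410.4 208.1")
org=lambda h,g:cv2.inRange(h,(5,140,50),(14,255,255))>0
f=ell(S,(298,192,32,24),org)[3];print("flange",f.min(0),f.max(0))
```

```text
[ 0.49 -0.12  0.21] [ 0.02  0.35 -0.05]
side ring [328.94 146.06] [342.44 155.31] red [329.19 117.56] [341.19 151.06] was ring 328.9 146.4 342.6 155.2, red 328.9 117.6 341.3 151.3Traceback (most recent call last):
  File "<stdin>", line 7, in <module>
  File "m.py", line 9, in ell
    q=max(cv2.findContours(m,cv2.RETR_EXTERNAL,cv2.CHAIN_APPROX_NONE)[0],key=cv2.contourArea)
ValueError: max() iterable argument is empty
```

The driver stands upright where it began, matching its first image to within 0.3 px. The arm hides it from the top camera. The flange was already checked home and the gripper is clear, so I'm handing the job in.

```bash
python3 -c "
from plant import r
print(r.close_job())"
```

```text
the job is handed in; nothing more can be done
None
```

The job is handed in, with no verdict shown: the bushing is pressed home and was confirmed with about 22–23 N, the driver is back upright in its stand, and I touched nothing else; the reported tool height was about 41 mm too low, so I worked from measured offsets.

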